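# Close the rusk box: lid on from the drying stand, four clips folded down over its rim

## Task

Close up the rusk box on the counter. Lift its green lid out of the wire drying stand and lay it down flat on the counter, grip upwards, so that you can take it again by the grip; then set it on the box, fully home and level, and fold all four orange clips over and down onto its rim until each is fully closed. Leave the box standing about where it is, and do not disturb the saucer, the jar, the spoon or the fork.

Things in the scene. Friction and masses are not known exactly. Their poses are not given: they have to be found in the camera images.
- box: Cream plastic food box with rusks in it, open at the top, 106 mm (its x) by 146 mm (its y) by 62 mm high, walls 4 mm, loose, about 0.6 kg, upright on the counter. Origin: centre of its underside; x points roughly away from the robot, z up. An orange clip is hinged outside the rim in the middle of each side; the rim, 62 mm up, carries the lid's plate.
- lid: Green lid, 0.12 kg: plate 110 (x) x 150 (y) x 5 mm; below it a cream frame 92 x 132 mm, 7 mm deep, fits in the box's mouth with 3 mm play; dark grip on top. Origin: middle of the plate's underside; z out of the grip side. Starts on edge in a slot of the stand: z level, roughly away from the robot, -x edge up at 124 mm. Origin at 7 mm when flat on the counter, 62 mm when home. Half turned fits.
- lid_grip (a point): Middle of the top of the lid's grip, a dark green bar 20 mm (lid x) by 56 mm (lid y), 18 mm high above the plate's top; this point is 23 mm above the lid's origin along lid z.
- lid_edge (a point): Middle of the lid's -x edge, half way through the plate: the edge that is uppermost while the lid stands in the drying stand; 55 mm from the lid's origin. Lip and plate together are 12 mm thick from 9 mm inside the edge.
- rack: Fixed wire drying stand, 200 mm (its x, roughly away from the robot) by 120 mm (its y), 50 mm high. Origin: middle of its foot. Two slots, 40 mm either side of the origin along x, each between two wire hoops 15 mm apart in the clear; rails 14 mm up carry the things. The lid stands in one slot, the saucer in the other.
- saucer: White saucer, 124 mm across, 12 mm thick, standing in the other slot of the drying stand, its top about 125 mm above the counter. Origin: its middle. To be left alone.
- jar: Glass jar with a white lid, 64 mm across, 85 mm high, standing. Origin: centre of its underside. To be left alone.
- spoon: Turquoise plastic spoon, 147 mm long, 8 mm high, lying on the counter. Origin: on the counter near its middle; x points to the bowl. To be left alone.
- fork: Stainless fork, 157 mm long, 4 mm high, lying on the counter. Origin: on the counter near its middle; x points to the tines. To be left alone.
- clip_near (a joint): Angle (rad) of the orange clip on the box's near (-x) side: 0 closed, down on the lid's rim; grows outwards (to 1.9); starts at 0.95 to 1.4. Stays where left, 1 N moves it: lead the lip round the pin (a low push shoves the box). 44 mm wide, pin 62 mm from box middle along box -x, 52 mm up. Closed, a 4 mm web rises 19 mm over the pin and a 4 mm lip reaches in from its top to 22 mm inside the pin.
- clip_near_lip (a point): Point on the outer face of the near clip's lip, in the middle of its width, 10 mm inside the hinge pin and 19 mm above it when closed (71 mm above the counter); it turns with the clip. Own axes: x away from the box, z up when closed, y along the hinge.
- clip_far (a joint): Angle (rad) of the orange clip on the box's far (+x) side: 0 closed, down on the lid's rim; grows outwards (to 1.9); starts at 0.95 to 1.4. Stays where left, 1 N moves it: lead the lip round the pin (a low push shoves the box). 44 mm wide, pin 62 mm from box middle along box +x, 52 mm up. Closed, a 4 mm web rises 19 mm over the pin and a 4 mm lip reaches in from its top to 22 mm inside the pin.
- clip_far_lip (a point): Point on the outer face of the far clip's lip, in the middle of its width, 10 mm inside the hinge pin and 19 mm above it when closed (71 mm above the counter); it turns with the clip. Own axes: x away from the box, z up when closed, y along the hinge.
- clip_left (a joint): Angle (rad) of the orange clip on the box's left (+y) side: 0 closed, down on the lid's rim; grows outwards (to 1.9); starts at 0.95 to 1.4. Stays where left, 1 N moves it: lead the lip round the pin (a low push shoves the box). 38 mm wide, pin 82 mm from box middle along box +y, 52 mm up. Closed, a 4 mm web rises 19 mm over the pin and a 4 mm lip reaches in from its top to 22 mm inside the pin.
- clip_left_lip (a point): Point on the outer face of the left clip's lip, in the middle of its width, 10 mm inside the hinge pin and 19 mm above it when closed (71 mm above the counter); it turns with the clip. Own axes: x away from the box, z up when closed, y along the hinge.
- clip_right (a joint): Angle (rad) of the orange clip on the box's right (-y) side: 0 closed, down on the lid's rim; grows outwards (to 1.9); starts at 0.95 to 1.4. Stays where left, 1 N moves it: lead the lip round the pin (a low push shoves the box). 38 mm wide, pin 82 mm from box middle along box -y, 52 mm up. Closed, a 4 mm web rises 19 mm over the pin and a 4 mm lip reaches in from its top to 22 mm inside the pin.
- clip_right_lip (a point): Point on the outer face of the right clip's lip, in the middle of its width, 10 mm inside the hinge pin and 19 mm above it when closed (71 mm above the counter); it turns with the clip. Own axes: x away from the box, z up when closed, y along the hinge.

How it is judged (in metres and radians):
On the way, in this order (a step that is already met when the one before it is completed fails the run):
1. the lid lies flat on the counter, grip up, out of the drying stand (angle between lid's own z axis and vertical below 0.12 rad and height (world z) of lid below 0.014 m and linear speed of lid below 0.03 m/s and contact force between the fingers and lid below 0.05 N), for 0.1 s.
2. the lid sits fully home on the box (angle between lid's own z axis and vertical below 0.12 rad and z of lid in the frame of box below 0.0645 m and horizontal distance between lid and box below 0.008 m), for 0.1 s.
At the end, for the whole second after the job is handed in: All four clips closed (under 0.12 rad); the lid home: origin 59 to 64.5 mm above the box's underside, within 8 mm of its middle, level with it to 0.06 rad; the box upright (0.05 rad), at rest on the counter, within 60 mm of where it started (value of joint each of clip_near, clip_far, clip_left, clip_right below 0.12 rad and z of lid in the frame of box between 0.059 and 0.0645 m and horizontal distance between lid and box below 0.008 m and angle between the z axis of lid and the z axis of box, either way round below 0.06 rad and angle between box's own z axis and vertical below 0.05 rad and height (world z) of box below 0.005 m and distance of box from where it was at the start of the episode below 0.06 m and linear speed of box below 0.02 m/s); the robot touches nothing.
It fails at once if the saucer is moved more than 30 mm from its place in the drying stand (distance of saucer from where it was at the start of the episode above 0.03 m).
It fails at once if the jar is moved more than 30 mm or tipped over (distance of jar from where it was at the start of the episode above 0.03 m or angle between jar's own z axis and vertical above 0.5 rad).
It fails at once if the spoon or the fork is moved more than 30 mm (distance of any of spoon, fork from where it was at the start of the episode above 0.03 m).
It fails at once if the box is tipped more than 0.35 rad (angle between box's own z axis and vertical above 0.35 rad).
It also fails if it takes over 67 s, if anything falls off the work surface, if the arm or the gripper's body presses on something with over 40 N, if the wrist force passes 120 N, or if a joint passes its speed limit or range.

## Robot

A 7-joint arm with a two-finger parallel gripper is mounted at the origin on the work surface. World frame = base frame: x ahead of the robot, y to its left, z up, the work surface at z = 0. Lengths are in m, angles in degrees, forces in N, time in s.
With the tool pointing down it reaches from about 0.35 to 0.775 m from the base axis. Payload 3.1 kg.
Tool frame: the origin (TCP) lies at the very end of the fingers, on their centre line; the grasp point (between the pads) lies 19 mm behind it; z points along the fingers, y is the line along which they close (so a half turn about z gives the same grasp; the last joint's range is limited). The gripper opens to 85 mm and grips with 20 to 120 N. Pads are 22 mm wide; open, the fingers measure 114 mm over their backs; the gripper's body (76 mm by 85 mm) begins 54 mm behind the grasp point. The pads swing forward as they close: fully open they stand 13 mm farther back than shut.
Start: joints at [72.554, 17.813, 0.802, 86.603, -0.252, 75.585, -1.558], TCP at [0.143, -0.531, 0.199] pointing down, gripper open.
Joint ranges: [-154.91, 154.91], [-16.99, 109.72], [-72.82, 74.43], [7.12, 147.25], [-82.49, 262.49], [11.32, 116.49], [-174.64, 174.64]. Speed limits (degrees/s): [159.86, 159.86, 180, 180, 180, 180, 180].

## Interface

Orientations are given as [roll, pitch, yaw] about the fixed x, y, z axes, in that order (R = Rz(yaw) Ry(pitch) Rx(roll)).
In Python, from station import robot, claw, grab_frame, calibration gives the robot as it stands (robot), with the cameras as plain functions and the gripper (claw). Calls block until the motion is done:
- robot.move_to(position, orientation): joint-space move of the TCP to a pose.
- robot.line_to(position, orientation=None, velocity=0.15, f_stop=None): straight line of the TCP; orientation=None keeps the orientation; velocity is the mean speed in m/s. With f_stop (N) it stops when the force on the tool has changed by that much, and returns True; else False.
- robot.move_j(angles): joint-space move.
- claw.gripper_to(opening, force=None): opening from 0.0 (shut) to 1.0 (fully open); force is the grip in N (None keeps the last); returns when the fingers have stopped.
- robot.pause(seconds).
- robot.inverse_kinematics(position, orientation): joint angles nearest the present ones, or None.
- robot.sense(): the state.
- grab_frame(name): name is "scene" or "top"; returns the picture (480x640x3 uint8, red, green, blue); there is no depth.
- calibration(name): a dict with "mtx" (3x3 intrinsics, pixels), "k1" (the pictures are not rectified: a ray, as slopes to the right and down, at radius r is drawn at 1 + k1 r^2 times it, then the intrinsics apply), "extrinsics" (4x4, takes a point from world to camera coordinates). Camera axes: x right, y up, looking along -z (the intrinsics and any distortion apply to the point x, -y, -z); pixel columns grow to the right and rows downward; lengths in m; the calibration is good to about 2 mm. A picture is of the moment at which its call begins. calibration takes no time and is no camera call.
A pose or a line that the arm cannot do raises robot.PlanningError and nothing moves.
- robot.close_job(): hands the job in; it is judged then, once.
The state is a dict: "time_s": time; "joint_positions": joint angles; "dq": joint speeds; "joint_torque": joint torques, N m; "tool_pos": TCP position; "eef_rot": TCP orientation; "contact_force": force on the tool from outside, world axes, zero at the start; "torque": the same for the moment, N m; "finger_gap": opening from 0.0 (shut) to 1.0 (fully open); "gripper_force": force on a finger pad.
Only numpy, scipy, OpenCV 4.12 (cv2) and the standard library are available. Lean on these libraries where they do the work, as an engineer would, in place of code of your own. Each camera call takes 0.05 s, during which the arm holds its last target. There are 200 camera calls.

## Working session

There is one attempt and no reset: what is moved stays moved. The work goes in short steps, each a Python script; the robot and the scene stay as the last script left them, time stands still between calls to the robot, and variables do not carry over. Pictures are saved under pics/ and viewed, at most 10 in all, crops included, and the job is handed in when it is done.

```bash
ls; mkdir -p pics; python3 - <<'E'
from station import robot, claw, grab_frame, calibration
import cv2
for n in ("scene","top"):
    f=grab_frame(n); cv2.imwrite(f"pics/{n}0.png",f[:,:,::-1])
    c=calibration(n); print(n,c)
print(robot.sense())
E
```

```text
pics
station.py
scene {'mtx': array([[433.05644681,   0.        , 323.12760164],
       [  0.        , 433.05644681, 239.35158699],
       [  0.        ,   0.        ,   1.        ]]), 'k1': 0.00037932143752908025, 'extrinsics': array([[-0.09174117,  0.99571814,  0.01135569,  0.08033048],
       [-0.70623969, -0.07310081,  0.70418873,  0.36145869],
       [ 0.7020036 ,  0.05658326,  0.70992202, -1.33338765],
       [ 0.        ,  0.        ,  0.        ,  1.        ]])}
top {'mtx': array([[558.9927043 ,   0.        , 316.1433489 ],
       [  0.        , 558.9927043 , 233.30104937],
       [  0.        ,   0.        ,   1.        ]]), 'k1': -0.12256762389795928, 'extrinsics': array([[ 0.00768921, -0.99992849,  0.00915883, -0.03227621],
       [ 0.99677814,  0.00839561,  0.07976751, -0.62839745],
       [-0.0798387 ,  0.00851597,  0.99677142, -1.17471568],
       [ 0.        ,  0.        ,  0.        ,  1.        ]])}
{'time_s': 0.1, 'joint_positions': array([72.55317785, 17.85758652,  0.80064924, 86.68239216, -0.25204501,
       75.58476032, -1.55792968]), 'dq': array([-0.0689816 , -0.10270398,  0.07806219, -0.23116718, -0.05582189,
        0.0834025 , -0.08062883]), 'joint_torque': array([ 5.17414173e-04, -3.80854511e+01,  1.46337091e-01, -2.31240517e+01,
        1.21624515e-02,  8.05156800e-03, -4.71952512e-05]), 'tool_pos': array([ 0.14271661, -0.53041276,  0.19811581]), 'eef_rot': array([-1.79877117e+02,  4.88164257e-03,  1.50635460e+01]), 'contact_force': array([-1.3874354 ,  0.02885595,  0.84211134]), 'torque': array([ 0.01677346, -0.01809175, -0.01701977]), 'gripper_force': 0.0, 'finger_gap': 0.9977549234206274}
```

View pics/scene0.png

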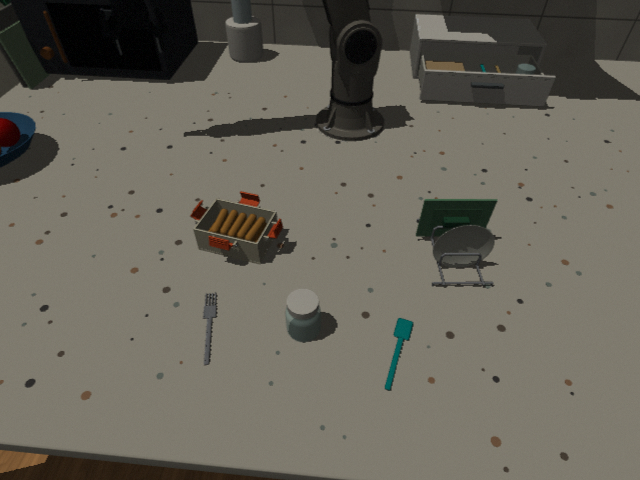

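View pics/top0.png

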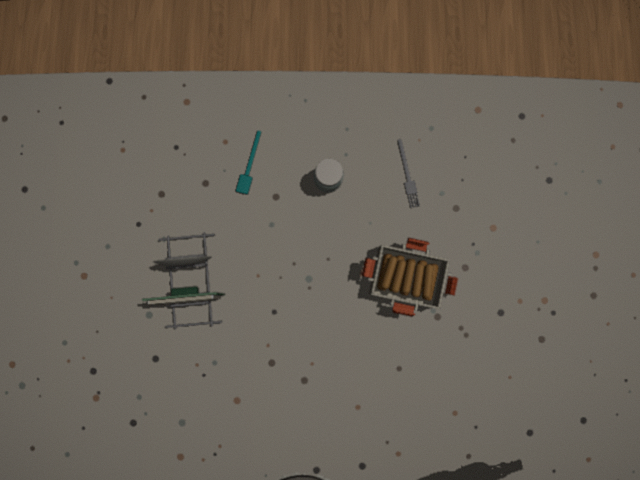

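```bash
cat > h.py <<'E'
import numpy as np, cv2
from station import robot, claw, grab_frame, calibration
def proj(n,P):
    c=calibration(n); P=np.atleast_2d(P); E=c["extrinsics"]
    p=P@E[:3,:3].T+E[:3,3]; s=np.c_[p[:,0],-p[:,1]]/-p[:,2:]
    s=s*(1+c["k1"]*(s**2).sum(1,keepdims=True)); K=c["mtx"]
    return s*[K[0,0],K[1,1]]+K[:2,2]
def crop(img,x0,y0,w,h,s):
    f=cv2.resize(img[y0:y0+h,x0:x0+w],None,fx=s,fy=s,interpolation=cv2.INTER_CUBIC)
    f=(255*(f/255.)**0.6).astype(np.uint8)
    for x in range(-(-x0//10)*10,x0+w,10):
        X=int((x-x0+.5)*s); cv2.line(f,(X,0),(X,5),(255,255,0),1); cv2.putText(f,str(x),(X-9,14),0,.32,(255,255,0),1)
    for y in range(-(-y0//10)*10,y0+h,10):
        Y=int((y-y0+.5)*s); cv2.line(f,(0,Y),(5,Y),(255,255,0),1); cv2.putText(f,str(y),(6,Y+4),0,.32,(255,255,0),1)
    return f
E
python3 - <<'E'
from h import *
t=cv2.imread("pics/top0.png"); s=cv2.imread("pics/scene0.png")
cv2.imwrite("pics/A.png",np.hstack([crop(t,354,230,110,95,3.6),crop(s,186,184,110,95,3.6)]))
cv2.imwrite("pics/B.png",np.hstack([crop(t,130,225,110,110,3.6),crop(s,405,190,110,110,3.6)]))
E
```

```text
(no output)
```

View pics/A.png

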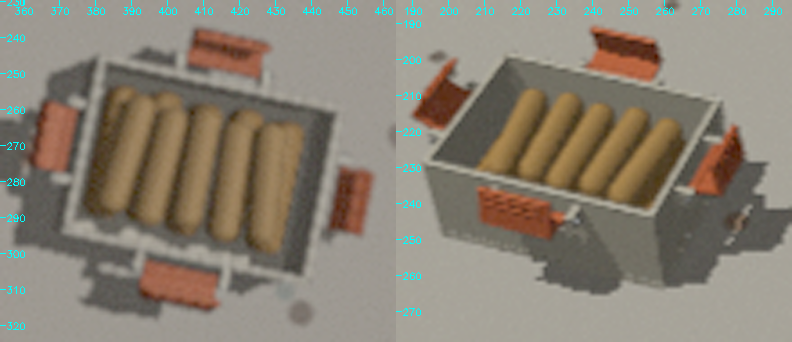

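View pics/B.png

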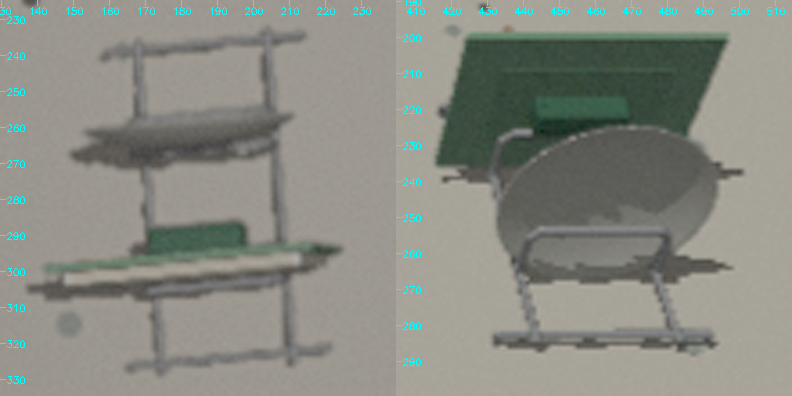

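The box rim corners are at top-view px (381,246), (448,260), (438.5,306), (371,294) and scene px (215.5,199), (276,212), (257,243), (194,228). The lid's upper edge runs (141,298) to (224,293) in the top view and (424,200) to (497,200) in the scene view, with the saucer about 80 mm beyond it.

```bash
cat > fit.py <<'E'
from h import *
from scipy.optimize import least_squares
from scipy.spatial.transform import Rotation as R
def fit(obs,model,x0):
    r=least_squares(lambda p:np.concatenate([(proj(n,model(p,n))-q).ravel() for n,q in obs.items()]),x0,x_scale=[.1]*3+[1]*(len(x0)-3),loss="soft_l1")
    return r.x,r.fun.reshape(-1,2).round(1)
E
python3 - <<'E'
from fit import *
# box: rim outer corners; p=x,y,z(rim),yaw
L=np.array([[53,73,0],[53,-73,0],[-53,-73,0],[-53,73,0.]])/1000
bm=lambda p,n:R.from_euler('z',p[3]).apply(L)[:] + p[:3]
top=[[380.7,245.6],[448.2,260.1],[438.5,305.9],[371,294.2]]
# scene: far-left etc. matched by projecting order: left(+y)=right in scene, far=bottom
sc=[[257.4,242.9],[193.8,228.2],[215.5,198.8],[275.8,211.6]]
print(fit({'top':top,'scene':sc},bm,[.45,-.15,.06,-.1]))
# lid: p = x,y,z, yaw, lean ; lid frame -> world: z away (+x), -x up
B=np.array([[0,0,1],[0,1,0],[-1,0,0.]])  # lid->world base: x->-z, y->y, z->x
Pt=np.array([[-55,75,5],[-55,-75,5]])/1000.
Ps=np.array([[-55,-75,0],[-55,75,0],[-55,-75,5],[-55,75,5],[55,-75,5]])/1000.
lm=lambda p,n:R.from_euler('YZ',[p[4],p[3]][::1]).apply((Pt if n=='top' else Ps)@B.T)+p[:3] if 0 else R.from_euler('ZY',[p[3],p[4]]).apply((Pt if n=='top' else Ps)@B.T)+p[:3]
o={'top':[[141.4,298.4],[224.2,293.1]],'scene':[[424.5,198.9],[497,198.9],[423.7,200.9],[496.2,200.7],[415.6,235.3]]}
x,f=fit(o,lm,[.45,.25,.07,0,0]); print(x,f)
# saucer top centre, jar, spoon, fork from single view
def ray(n,uv,z):
    return least_squares(lambda p:(proj(n,[p[0],p[1],z])-uv)[0],[.5,0]).x
print('jar',ray('top',[329,173],.085),'saucer top',ray('top',[182,259],.122),
 'fork',ray('top',[400,140],.0),ray('top',[416,206],0),'spoon',ray('top',[258,132],0),ray('top',[242,192],0))
for uv in [(160,240),(214,235),(168,326),(221,321)]: print(ray('top',uv,0.01))
E
```

```text
(array([ 0.53569207, -0.22160553,  0.06043109, -0.2008132 ]), array([[-0.5, -0.5],
       [-0.2, -0.6],
       [-0.2,  3.4],
       [-1. ,  0.9],
       [-0.5,  1.2],
       [-1.7,  0.9],
       [-0.2, -0.8],
       [ 0. , -0.7]]))
[0.48571109 0.24438978 0.06666312 0.09354775 0.08284128] [[-0.8  0.3]
 [-8.7 -0.4]
 [-1.2 -0.2]
 [-0.9  0.4]
 [-0.  -0.5]
 [ 0.6  0.3]
 [-1.2  0.1]]
jar [ 0.74873256 -0.05223843] saucer top [0.56771125 0.23830036] fork [ 0.8418006  -0.21357094] [ 0.69314784 -0.24801179] spoon [0.85662265 0.10422963] [0.72078768 0.13703051]
[0.6122798  0.31413976]
[0.62427067 0.19518318]
[0.42567693 0.29207773]
[0.43828201 0.17651044]
```

```bash
python3 - <<'E'
from fit import *
B=np.array([[0,0,1],[0,1,0],[-1,0,0.]])
Pt=np.array([[-55,75,5]])/1000.
Ps=np.array([[-55,-75,0],[-55,75,0],[-55,-75,5],[-55,75,5],[55,-75,5]])/1000.
def lidw(p,P): return R.from_euler('ZY',[p[3],p[4]]).apply(P@B.T)+p[:3]
o={'top':[[141.4,298.4]],'scene':[[424.5,198.9],[497,198.9],[423.7,200.9],[496.2,200.7],[415.6,235.3]]}
l,f=fit(o,lambda p,n:lidw(p,Pt if n=='top' else Ps),[.45,.25,.07,0,0]); print(l,f.tolist())
L=np.array([[53,73,0],[53,-73,0],[-53,-73,0],[-53,73,0.]])/1000
b=[0.5357,-0.2216,0.062,-0.2008]
boxr=R.from_euler('z',b[3]).apply(L)+b[:3]
lp=lidw(l,np.array([[-55,75,5],[-55,-75,5],[55,-75,5],[55,75,5],[-10,28,23],[-10,-28,23],[10,-28,23],[10,28,23]])/1000.)
ims=[]
for n,cb,cl in(("top",(354,230),(130,225)),("scene",(186,184),(405,190))):
    im=cv2.imread(f"pics/{n}0.png"); S=4;big=cv2.resize(im,None,fx=S,fy=S,interpolation=cv2.INTER_CUBIC)
    big=(255*(big/255.)**.6).astype(np.uint8)
    for P in(boxr,lp[:4],lp[4:]): cv2.polylines(big,[((proj(n,P)+.5)*S).astype(np.int32)],True,(255,255,0),1)
    ims.append(np.hstack([big[c[1]*S:(c[1]+75)*S,c[0]*S:(c[0]+100)*S] for c in((cb[0],cb[1]+8),(cl[0],cl[1]+(25 if n=='top' else 0)))]))
cv2.imwrite("pics/C.png",np.vstack(ims))
E
```

```text
[0.48663346 0.24452302 0.06796941 0.10685276 0.0937768 ] [[-1.1, 0.1], [-0.8, 0.1], [-0.5, 0.1], [0.4, -0.1], [0.9, 0.0], [-1.0, 0.1]]
```

View pics/C.png

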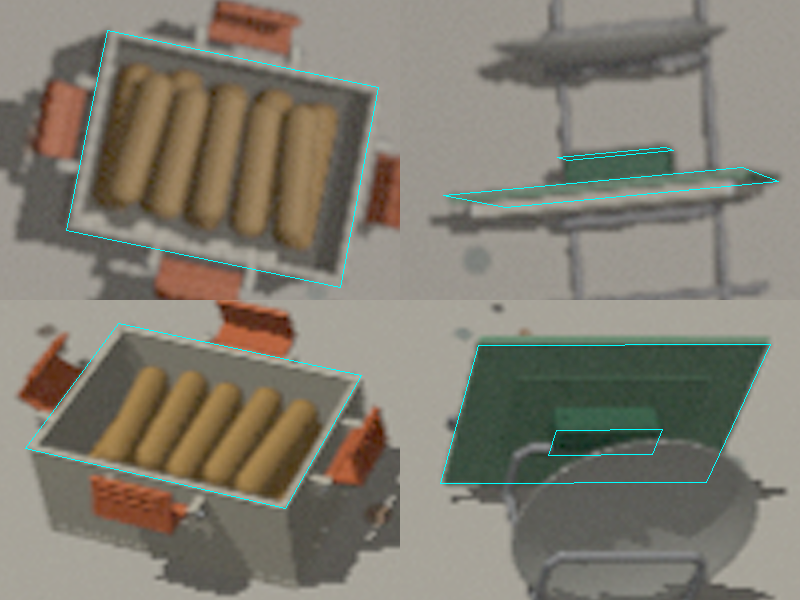

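```bash
cat >> fit.py <<'E'
def rpy(M): return R.from_matrix(M).as_euler('xyz',degrees=True)
def tool(z,y):
    z=z/np.linalg.norm(z); y=y-z*(y@z); y=y/np.linalg.norm(y)
    return np.c_[np.cross(y,z),y,z]
B=np.array([[0,0,1],[0,1,0],[-1,0,0.]])
lid0=[0.48663,0.24452,0.068,0.1068,0.09]
Rl=R.from_euler('ZY',lid0[3:]).as_matrix()@B; pl=np.array(lid0[:3])
E
python3 - <<'E'
from fit import *
for s in(1,-1):
    M=tool(Rl[:,0],s*Rl[:,2]); g=pl+Rl@[-.022,0,-.001]
    print(s,g,rpy(M))
    for up in(0,.15):
        q=robot.inverse_kinematics(g-M[:,2]*up*0+[0,0,up],rpy(M)); print(up,None if q is None else np.round(q))
    for psi in (0,.2,-.2):
      for th in(25,32):
        for xe in(.5,.55,.6,.65):
          t=np.radians(th); d=np.array([np.cos(t)*np.cos(psi),np.cos(t)*np.sin(psi),-np.sin(t)])
          n=np.array([np.sin(t)*np.cos(psi),np.sin(t)*np.sin(psi),np.cos(t)])
          e=np.array([xe,0,.004]); T=e-d*.077-n*.001
          q=robot.inverse_kinematics(T,rpy(tool(d,s*n)))
          if q is not None: print(s,psi,th,xe,np.round(q))
E
```

```text
1 [0.48760578 0.24462461 0.09000084] [-174.84337984    0.           96.11918925]
0 [  7.  36. -52.  90.  26.  73. -43.]
0.15 [ -7.  23. -29.  77.   8.  88. -29.]
1 0.2 32 0.65 [  66.   48.  -62.  144.  174.   42. -129.]
1 -0.2 32 0.65 [  31.   48.  -62.  144.  135.   78. -140.]
-1 [0.48760578 0.24462461 0.09000084] [174.84337984   0.         -83.88081075]
0 [ 12.  40. -62.  90.  32.  76. 132.]
0.15 [ 11.  32. -62.  76.  24.  92. 138.]
-1 0.2 32 0.65 [ 66.  48. -62. 144. 174.  42.  51.]
-1 -0.2 32 0.65 [ 31.  48. -62. 144. 135.  78.  40.]
```

```bash
python3 - <<'E'
from fit import *
import time
t0=time.time(); out=[]
for th in(22,28,35,42,50):
  t=np.radians(th)
  for psi in np.radians([0,-30,30,-60,60,-90,90,-120,120]):
    for cx in(.42,.48,.54,.6):
      for cy in(-.02,.04):
        d=np.array([np.cos(t)*np.cos(psi),np.cos(t)*np.sin(psi),-np.sin(t)])
        n=np.array([np.sin(t)*np.cos(psi),np.sin(t)*np.sin(psi),np.cos(t)])
        e=np.array([cx,cy,.004])+.055*np.array([np.cos(psi),np.sin(psi),0]); T=e-d*.077-n*.001
        for s in(1,-1):
          q=robot.inverse_kinematics(T,rpy(tool(d,s*n)))
          if q is not None: print(th,round(np.degrees(psi)),cx,cy,s,np.round(q)); break
print(time.time()-t0)
E
```

```text
22 -30 0.42 0.04 1 [-27.  62. -52. 146.  86. 112. 166.]
22 -30 0.48 0.04 1 [-98.  55.  43. 145.  89.  33. 170.]
22 -30 0.54 -0.02 1 [-80.  55.  42. 146. 117.  39. 154.]
22 -30 0.54 0.04 1 [  -7.   60.  -52.  137.  109.  110. -169.]
22 -30 0.6 -0.02 1 [-80.  61.  53. 139. 128.  30. 147.]
22 -30 0.6 0.04 1 [  -1.   60.  -52.  131.  116.  106. -160.]
22 30 0.48 -0.02 1 [  99.   62.  -53.  144.  256.   24. -159.]
22 30 0.54 -0.02 1 [  96.   72.  -63.  139.  228.   13. -135.]
22 30 0.54 0.04 1 [  88.   73.  -63.  144.  204.   24. -113.]
22 30 0.6 -0.02 1 [  87.   71.  -63.  133.  226.   15. -138.]
22 30 0.6 0.04 1 [  80.   71.  -63.  138.  205.   25. -120.]
22 -60 0.42 -0.02 1 [ -84.   49.   32.  129.   46.   53. -157.]
22 -60 0.42 0.04 1 [ -79.   47.   22.  122.   46.   64. -158.]
22 -60 0.48 -0.02 1 [ -76.   50.   33.  124.   51.   53. -155.]
22 -60 0.48 0.04 1 [ -80.   52.   32.  117.   44.   58. -149.]
22 -60 0.54 -0.02 1 [ -70.   51.   33.  117.   54.   53. -151.]
22 -60 0.54 0.04 1 [ -73.   53.   33.  111.   46.   58. -145.]
22 -60 0.6 -0.02 1 [ -71.   58.   43.  110.   45.   46. -1
[... 16257 characters left out ...]
10.   57.  -53.   75.   55.  109. -165.]
50 -120 0.54 0.04 1 [   4.   58.  -53.   70.   53.  111. -168.]
50 -120 0.6 -0.02 1 [   4.   60.  -47.   62.   56.  111. -157.]
50 -120 0.6 0.04 1 [  -1.   62.  -49.   57.   56.  114. -160.]
50 120 0.42 -0.02 1 [ 60.  53. -62.  93.  11.  81. 117.]
50 120 0.42 0.04 1 [ 56.  51. -62.  97.   8.  76. 114.]
50 120 0.48 -0.02 1 [ 54.  57. -62.  83.  14.  85. 114.]
50 120 0.48 0.04 1 [ 50.  56. -62.  87.  11.  80. 111.]
50 120 0.54 -0.02 1 [ 48.  62. -62.  72.  16.  90. 113.]
50 120 0.54 0.04 1 [ 45.  61. -62.  76.  14.  85. 109.]
50 120 0.6 -0.02 1 [ 41.  67. -62.  59.  18.  96. 112.]
50 120 0.6 0.04 1 [ 38.  65. -62.  63.  17.  91. 109.]
16.403475999832153
```

```bash
python3 - <<'E'
from fit import *
M=tool(Rl[:,0],Rl[:,2]); g=pl+Rl@[-.022,0,-.001]; o=rpy(M)
claw.gripper_to(.5,40)
robot.move_to(g+[0.01,0,.13],o); print(robot.sense()["time_s"])
print(robot.line_to(g,o,velocity=.12,f_stop=8)); s=robot.sense(); print(s["tool_pos"]-g,s["contact_force"],s["time_s"])
claw.gripper_to(0,40); s=robot.sense(); print(s["finger_gap"],s["gripper_force"],s["contact_force"],s["time_s"])
robot.line_to(g+[0,0,.02],o,velocity=.06); s=robot.sense(); print(s["finger_gap"],s["contact_force"])
robot.line_to(g+[-.02,-.02,.17],o,velocity=.15)
s=robot.sense(); print(s["finger_gap"],s["contact_force"],s["time_s"],s["joint_positions"].round())
t=np.radians(25);psi=np.radians(-60)
d=np.array([np.cos(t)*np.cos(psi),np.cos(t)*np.sin(psi),-np.sin(t)]); n=np.array([np.sin(t)*np.cos(psi),np.sin(t)*np.sin(psi),np.cos(t)])
e=np.array([.45,0,.004])+.055*np.array([.5,-.866,0]); T=e-d*.077-n*.001
for h in(.12,.0): print(robot.inverse_kinematics(T+[0,0,h],rpy(tool(d,n))))
a=[grab_frame(k)[:,:,::-1] for k in("top","scene")]
cv2.imwrite("pics/D.png",np.hstack([cv2.resize(x,(400,300)) for x in a]))
E
```

```text
3.5917
False
[0.00072955 0.00046351 0.00085361] [-0.67997096 -0.54025395  1.18199132] 4.825
0.026703555466451652 39.26491950740456 [-0.34736449  0.65819169  1.76481526] 5.2833
0.02232536418670131 [-0.40799309 -0.46119073 -1.77801257]
0.026195305101165727 [ 0.38261909  0.12449463 -1.40208523] 6.9333 [ -4.  19. -30.  79.   7.  89. -28.]
[ -10.1833423    37.56520847  -54.87265966  122.18972116   69.1575467
  105.51151932 -162.34557582]
[ -33.73421107   43.82465027  -23.88073206  123.54427394   68.5785122
   85.6131577  -171.64591939]
```

View pics/D.png

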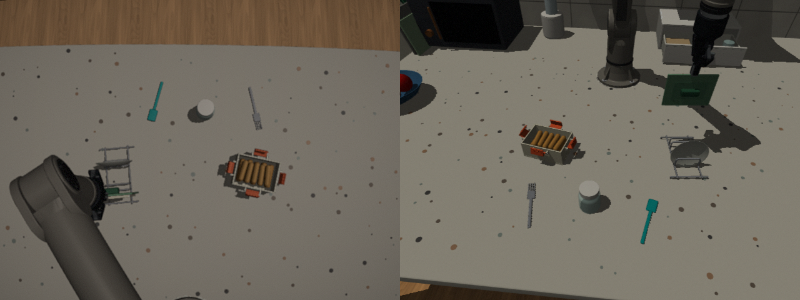

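```bash
python3 - <<'E'
from h import *
cv2.imwrite("pics/E.png",crop(np.ascontiguousarray(grab_frame("scene")[:,:,::-1]),500,0,130,110,5))
E
```

```text
(no output)
```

View pics/E.png

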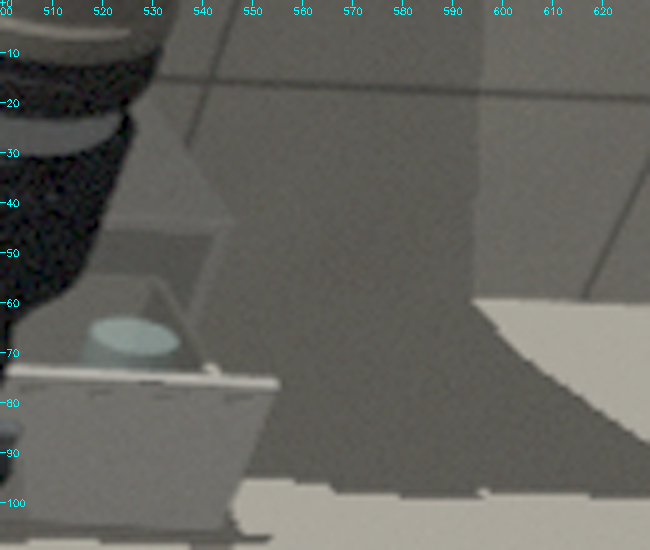

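The lid hangs from the fingers at about (690,90) of the montage, but this crop missed it and shows only background. I'll measure the lid with colour code instead.

```bash
python3 - <<'E'
from fit import *
f=grab_frame("scene"); h=cv2.cvtColor(f,cv2.COLOR_RGB2HSV)
m=cv2.inRange(h,(50,60,20),(85,255,255)); m[:,:380]=0; m[240:]=0; m[:,560:]=0
n,lab,st,_=cv2.connectedComponentsWithStats(m); k=1+st[1:,4].argmax(); print(st[k])
c=max(cv2.findContours((lab==k).astype(np.uint8),0,2)[0],key=cv2.contourArea)
print(cv2.approxPolyDP(cv2.convexHull(c),3,True).reshape(-1,2).tolist())
s=robot.sense(); Mt=R.from_euler('xyz',s["eef_rot"],degrees=True).as_matrix()
# lid axes from tool: x=tool z, z=tool y ; nominal origin
Rn=np.c_[Mt[:,2],np.cross(Mt[:,1],Mt[:,2]),Mt[:,1]]; o=s["tool_pos"]-Rn@[-.022,0,-.001]
C=np.array([[-55,75,5],[-55,-75,5],[55,-75,5],[55,75,5]])/1000.
print(proj("scene",o+C@Rn.T).round(1).tolist())
E
```

```text
[ 419  119   91   50 3671]
[[509, 119], [493, 167], [419, 166], [429, 119]]
[[511.4, 120.6], [428.6, 120.4], [417.5, 167.2], [492.2, 167.3]]
```

```bash
python3 - <<'E'
from fit import *
t=np.radians(25);psi=np.radians(-60)
d=np.array([np.cos(t)*np.cos(psi),np.cos(t)*np.sin(psi),-np.sin(t)]); n=np.array([np.sin(t)*np.cos(psi),np.sin(t)*np.sin(psi),np.cos(t)])
e=np.array([.45,0,.004])+.055*np.array([.5,-.866,0]); T=e-d*.077-n*.001; o=rpy(tool(d,n))
robot.move_to(T+[0,0,.11],o); s=robot.sense(); print(s["time_s"],s["joint_positions"].round(),s["finger_gap"],s["contact_force"])
try: print(robot.line_to(T+[0,0,.015],o,velocity=.12,f_stop=6)); print(robot.line_to(T-[0,0,.006],o,velocity=.04,f_stop=2))
except robot.PlanningError as x: print(x)
s=robot.sense(); print(s["time_s"],s["tool_pos"]-T,s["contact_force"])
E
```

```text
9.1667 [ -11.   39.  -54.  122.   69.  105. -164.] 0.022055411839240514 [ 0.51178449  0.63978079 -1.70796937]
False
False
10.7833 [ 0.00022111  0.00021436 -0.00547998] [-0.37160326  0.59852924  0.31182806]
```

```bash
python3 - <<'E'
from fit import *
s=robot.sense(); o=s["eef_rot"]; p=s["tool_pos"]
d=R.from_euler('xyz',o,degrees=True).as_matrix()[:,2]
claw.gripper_to(.25); print(robot.sense()["contact_force"])
try: robot.line_to(p-d*.09,o,velocity=.2)
except robot.PlanningError as x:
    print(x); robot.line_to(p-d*.05,o,velocity=.2)
robot.pause(.2); s=robot.sense(); print(s["time_s"],s["tool_pos"],s["contact_force"],s["joint_positions"].round())
a=[grab_frame(k)[:,:,::-1] for k in("top","scene")]
for k,x in zip(("top","scene"),a): cv2.imwrite(f"pics/{k}1.png",x)
E
```

```text
[ 0.47218184  0.33304462 -0.92794278]
11.9083 [0.40189328 0.08210419 0.06810987] [ 0.37933406 -1.12630571 -0.09155342] [ -33.   45.  -38.  118.   62.   98. -173.]
```

```bash
cat > seg.py <<'E'
from fit import *
def lidhull(n,f,box):
    h=cv2.cvtColor(f,cv2.COLOR_RGB2HSV); m=cv2.inRange(h,(50,60,20),(85,255,255)); M=np.zeros_like(m); a,b,c,d=box; M[b:d,a:c]=m[b:d,a:c]
    k,lab,st,_=cv2.connectedComponentsWithStats(M); k=1+st[1:,4].argmax()
    c=max(cv2.findContours((lab==k).astype(np.uint8),0,2)[0],key=cv2.contourArea)
    return st[k].tolist(),cv2.approxPolyDP(cv2.convexHull(c),3,True).reshape(-1,2).tolist()
E
python3 - <<'E'
from seg import *
a=proj("top",[[.45,0,.01]])[0].astype(int); b=proj("scene",[[.45,0,.01]])[0].astype(int); print(a,b)
C=R.from_euler('z',-60,degrees=True).apply(np.array([[-55,75,5],[-55,-75,5],[55,-75,5],[55,75,5]])/1000.)+[.45,0,.007]
for n,c in(("top",a),("scene",b)):
    f=cv2.imread(f"pics/{n}1.png")[:,:,::-1]; print(n,lidhull(n,np.ascontiguousarray(f),(max(c[0]-70,0),c[1]-70,c[0]+70,c[1]+70))); print(proj(n,C).round().tolist())
ims=[]
for n,c in(("top",a),("scene",b)):
    ims.append(crop(cv2.imread(f"pics/{n}1.png"),c[0]-60,c[1]-60,120,120,3.3))
cv2.imwrite("pics/F.png",np.hstack(ims))
E
```

```text
[302 316] [339 217]
top ([288, 292, 27, 43, 441], [[300, 334], [288, 314], [298, 292], [312, 305], [314, 329]])
[[263.0, 299.0], [298.0, 360.0], [342.0, 334.0], [308.0, 274.0]]
scene ([307, 194, 69, 53, 2045], [[347, 194], [375, 232], [334, 246], [307, 205]])
[[376.0, 231.0], [346.0, 192.0], [306.0, 204.0], [333.0, 245.0]]
```

View pics/F.png

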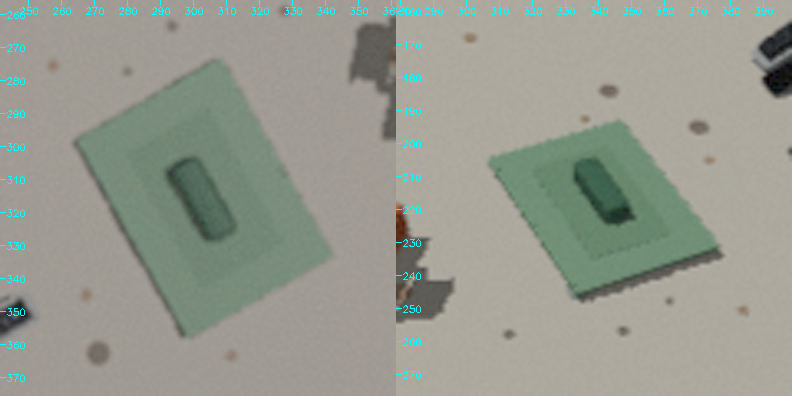

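The lid lies flat with its grip up: top-view corners (264.5,298.5), (297.6,357.6), (342,332.5), (308,273); scene corners (347,194), (375,232), (334,246), (307,205).

```bash
python3 - <<'E'
from fit import *
C=np.array([[-55,75,0],[-55,-75,0],[55,-75,0],[55,75,0]])/1000.
m=lambda p,n:R.from_euler('z',p[3]).apply(C)+p[:3]
o={'top':[[264.5,298.5],[297.6,357.6],[342.1,332.5],[308.2,273.1]],'scene':[[375.3,231.5],[347,193.5],[306.8,205],[334,245.7]]}
for k in (o,{'top':o['top']},{'scene':o['scene']}): x,f=fit(k,m,[.45,0,.01,-1]); print(x,np.degrees(x[3]),f.tolist())
# box near corner re-fit without the bad corner, rim fixed z
L=np.array([[53,73,62],[53,-73,62],[-53,-73,62],[-53,73,62.]])/1000
bm=lambda p,n:R.from_euler('z',p[2]).apply(L)+[p[0],p[1],0]
top=[[380.7,245.6],[448.2,260.1],[438.0,306.9],[371.5,293]]; sc=[[257.4,242.9],[193.8,228.2],[215.5,198.8],[275.8,211.6]]
for k in({'top':top,'scene':sc},{'top':top},{'scene':sc}):
    r=least_squares(lambda p:np.concatenate([(proj(n,bm(p,n))-q).ravel() for n,q in k.items()]),[.53,-.22,-.2]); print(r.x,r.fun.round(1))
E
```

```text
[ 4.51772532e-01  2.53364102e-04  1.05187007e-02 -1.04702718e+00] -59.99023856126019 [[-1.1, -0.7], [0.0, 1.1], [0.0, 0.8], [-0.4, -0.4], [1.2, 0.3], [-0.5, -0.3], [-1.2, 0.0], [-1.4, 0.4]]
[ 4.50805111e-01 -3.06656384e-04 -1.13488667e-02 -1.04539009e+00] -59.89643987317228 [[-0.0, -0.5], [0.6, 0.1], [-0.3, 0.2], [-0.2, 0.1]]
[ 4.32147333e-01  8.85527824e-04 -7.12756222e-03 -1.04683891e+00] -59.97945114735856 [[0.8, -0.1], [-0.2, 0.3], [0.1, 0.3], [-0.6, -0.4]]
[ 0.53698518 -0.22106712 -0.20182977] [-0.7 -1.2 -0.2 -1.2  0.2  1.9 -1.7  1.4 -0.5  1.1 -1.8  0.7 -0.2 -1.
  0.1 -0.8]
[ 0.53749169 -0.22232781 -0.20421976] [ 0.  -1.5  0.4 -1.3  0.7  1.7 -1.1  1.1]
[ 0.53640572 -0.21985058 -0.19848173] [ 0.3  0.9 -1.1  0.7  0.2 -1.   0.7 -1. ]
```

```bash
python3 - <<'E'
from fit import *
p=robot.sense()["tool_pos"]; robot.line_to(p+[-.01,.02,.08],velocity=.2)
c=np.array([.4515,0,0])
# choose yaws with the pair closest in joints
claw.gripper_to(.95,25)
for w in(-60,120):
    print(w,robot.inverse_kinematics(c+[0,0,.1],[180,0,w]))
w=min((-60,120),key=lambda w:abs(robot.inverse_kinematics(c+[0,0,.1],[180,0,w])-robot.sense()["joint_positions"]).max())
robot.move_to(c+[0,0,.09],[180,0,w]); print(w,robot.sense()["time_s"])
print(robot.line_to(c+[0,0,.016],[180,0,w],velocity=.15,f_stop=8))
claw.gripper_to(0,20); s=robot.sense(); print(s["finger_gap"],s["contact_force"],s["gripper_force"])
claw.gripper_to(.95); robot.line_to(c+[0,0,.05],velocity=.15); claw.gripper_to(.55)
s=robot.sense(); print(s["time_s"],s["joint_positions"].round())
for w in(30,-150): print(w,[None if q is None else q.round() for q in(robot.inverse_kinematics(c+[0,0,.05],[180,0,w]),robot.inverse_kinematics([.537,-.221,.1],[180,0,w+48.4]))])
E
```

```text
-60 [  28.02038748   14.45610968  -35.31652671  108.73590001    9.61813602
   59.73897144 -161.31253255]
120 [ -2.9144645   11.39581722   0.86086162 109.80910468  -0.19885595
  58.79648362  28.03245172]
-60 14.2917
False
0.0013619150784567394 [ 0.02908331 -0.2489753  -0.21360489] 0.0
17.225 [  27.   19.  -35.  112.   13.   53. -165.]
30 [array([ 41.,  24., -54., 112.,  23.,  56., -84.]), array([ 58.,  38., -59.,  89.,  34.,  73., -17.])]
-150 [array([ 46.,  27., -61., 112.,  28.,  58.,  91.]), array([  20.,   25.,    1.,   90.,   -0.,   64., -171.])]
```

```bash
python3 - <<'E'
from seg import *
print(robot.sense()["tool_pos"])
f=grab_frame("scene"); cv2.imwrite("pics/scene2.png",f[:,:,::-1])
print(lidhull("scene",f,(250,140,430,290)))
f=grab_frame("top"); cv2.imwrite("pics/top2.png",f[:,:,::-1])
h=cv2.cvtColor(f,cv2.COLOR_RGB2HSV); m=cv2.inRange(h,(45,40,20),(90,255,255)); ys,xs=np.nonzero(m[240:400,230:380]); print(xs.min()+230,xs.max()+230,ys.min()+240,ys.max()+240,len(xs))
E
```

```text
[4.51176980e-01 5.32763531e-05 4.96039277e-02]
([307, 195, 69, 52, 1982], [[342, 195], [355, 204], [375, 232], [334, 246], [307, 205]])
266 342 274 337 1169
```

```bash
python3 - <<'E'
from fit import *
c=np.array([.4515,0,0]); w=30
robot.move_to(c+[0,0,.05],[180,0,w])
claw.gripper_to(.55)
print(robot.line_to(c+[0,0,.014],[180,0,w],velocity=.12,f_stop=8)); s=robot.sense(); print(s["tool_pos"],s["finger_gap"],s["contact_force"],s["time_s"])
claw.gripper_to(0,60); s=robot.sense(); print(s["tool_pos"],s["finger_gap"],s["gripper_force"],s["contact_force"],s["time_s"])
f=grab_frame("scene");g=grab_frame("top")
cv2.imwrite("pics/G.png",np.hstack([crop(np.ascontiguousarray(g[:,:,::-1]),240,250,120,120,3.3),crop(np.ascontiguousarray(f[:,:,::-1]),280,150,120,120,3.3)]))
E
```

```text
False
[4.51260339e-01 2.39818744e-04 1.38617533e-02] 0.5498870922886853 [ 0.97780091 -0.0939741  -0.00637866] 19.2667
[ 4.51650757e-01 -7.08607557e-05  1.41963061e-02] 0.0032798972560101622 0.0 [ 0.7489848  -0.97248995 -0.18493108] 19.775
```

View pics/G.png

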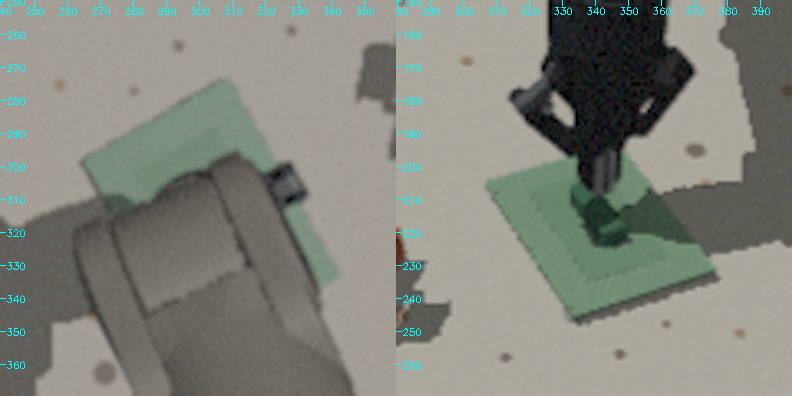

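The closed fingertips end at scene px (340,208), which means they sit above the bar rather than around it. They reach about 20 mm less far than the stated TCP. I'll measure the offset by touching the bar's top.

```bash
python3 - <<'E'
from fit import *
c=np.array([.4515,0,0]); w=30
print(robot.line_to(c+[0,0,-.02],[180,0,w],velocity=.03,f_stop=3)); s=robot.sense(); print(s["tool_pos"],s["contact_force"],s["time_s"])
E
```

```text
True
[ 4.51534606e-01  2.27544172e-05 -2.07354438e-03] [-1.69855995 -1.01573834  5.43718521] 20.525
```

```bash
python3 - <<'E'
from fit import *
c=np.array([.4515,0,0])
def st(k):
    s=robot.sense(); print(k,s["time_s"],s["tool_pos"].round(4),round(s["finger_gap"],3),s["gripper_force"],s["contact_force"].round(1),flush=True)
robot.line_to(c+[0,0,.03],velocity=.15); claw.gripper_to(.95,20)
robot.move_to(c+[0,0,.03],[180,0,120]); st('rot')
print(robot.line_to(c+[0,0,-.021],[180,0,120],velocity=.12,f_stop=6)); claw.gripper_to(0,20); st('sq')
claw.gripper_to(.95); robot.line_to(c+[0,0,.03],velocity=.15); 
robot.move_to(c+[0,0,.03],[180,0,30]);claw.gripper_to(.5,60); st('rot')
print(robot.line_to(c+[0,0,-.015],[180,0,30],velocity=.12,f_stop=6)); claw.gripper_to(0,60); st('grip')
robot.line_to(c+[0,0,.08],velocity=.15); st('lift')
E
```

```text
rot 22.85 [ 4.515e-01 -1.000e-04  3.000e-02] 0.956 0.0 [ 0.6 -0.5 -0.9]
False
sq 23.775 [ 0.4521  0.     -0.0202] 0.65 22.539853155612946 [-2.1 -0.7  6.3]
rot 26.3 [ 0.4515 -0.      0.03  ] 0.502 0.0 [-0.7  0.8  0.8]
False
grip 27.1583 [ 4.524e-01  3.000e-04 -1.390e-02] 0.219 61.392234563827515 [-1.   0.5  7.3]
lift 27.9417 [ 4.505e-01 -4.000e-04  7.920e-02] 0.214 60.512874126434326 [ 0.1 -0.3 -1.2]
```

```bash
python3 - <<'E'
from fit import *
def st(k):
    s=robot.sense(); print(k,s["time_s"],s["tool_pos"].round(4),round(s["finger_gap"],3),s["contact_force"].round(1),s["torque"].round(2),s["joint_positions"].round(),flush=True)
b=np.array([.537,-.221,0]); o=[180,0,78.4]
robot.line_to([.4515,0,.125],velocity=.2)
robot.move_to(b+[0,0,.125],o); st('over')
print(robot.line_to(b+[0,0,.055],o,velocity=.12,f_stop=6)); st('near')
print(robot.line_to(b+[0,0,.039],o,velocity=.03,f_stop=4)); st('down')
E
```

```text
over 29.3333 [ 0.5364 -0.2189  0.1239] 0.215 [ 1.   0.4 -1.8] [ 0.01 -0.03  0.05] [ 56.  34. -54.  87.  28.  74. -13.]
False
near 30.0667 [ 0.5377 -0.2206  0.0557] 0.212 [ 1.  -1.1 -1.2] [-0.03 -0.02 -0.01] [ 55.  38. -52.  92.  32.  66. -16.]
True
down 30.55 [ 0.537  -0.2212  0.0412] 0.211 [-1.  -0.   4.3] [ 0.06  0.07 -0.04] [ 54.  39. -51.  92.  33.  65. -16.]
```

```bash
cat > clip.py <<'E'
from fit import *
b=np.array([.537,-.221]); yaw=np.radians(-11.6); O=[180,0,78.4]; D=.031
def P(t): return (-.010*np.cos(t)+.019*np.sin(t), .019*np.cos(t)+.010*np.sin(t))
S={'near':((-1,0),.062,.0135),'far':((1,0),.062,.0135),'left':((0,1),.082,.011),'right':((0,-1),.082,.011)}
def clip(k):
    n,r,h=S[k]; n=R.from_euler('z',yaw).apply([*n,0])[:2]
    go=lambda out,up,v,f=None: robot.line_to([*(b+n*(r+out+h)),.052+up-D],O,velocity=v,f_stop=f)
    s0=robot.sense(); T0=s0["time_s"]
    go(.034,.050,.3); go(.034,.008,.2)
    F=[]
    for w,v in((P(1.5),.08),(P(1.0),.08),(P(.5),.08),((-.013,.0205),.08)):
        hit=go(*w,v,12); s=robot.sense(); F.append((hit,s["contact_force"].round(1).tolist()))
    hit=go(-.013,.0165,.03,5); s=robot.sense(); print(k,F,hit,'tip up over pin',round(s["tool_pos"][2]+D-.052,4),s["contact_force"].round(1))
    go(-.013,.050,.25); print('t',T0,robot.sense()["time_s"],flush=True)
E
python3 - <<'E'
from clip import *
claw.gripper_to(.5); robot.line_to([.537,-.221,.085],O,velocity=.15); claw.gripper_to(0)
print(robot.sense()["time_s"])
clip('near')
E
```

```text
31.8417
near [(False, [0.0, -0.3, -0.0]), (False, [0.2, 0.4, 1.0]), (False, [-1.5, -0.4, 5.2]), (True, [-0.3, 0.9, 0.3])] True tip up over pin 0.0207 [ 1.1 -0.   1.6]
t 31.8417 34.3167
```

```bash
sed -i 's/go(-.013,.0165,.03,5)/go(-.013,.0125,.03,16)/; s/go(\*w,v,12)/go(*w,v,20)/' clip.py; python3 - <<'E'
from clip import *
clip('right'); clip('far'); clip('left')
n=R.from_euler('z',yaw).apply([-1,0,0])[:2]
go=lambda out,up,v,f=None: robot.line_to([*(b+n*(.062+out+.0135)),.052+up-D],O,velocity=v,f_stop=f)
go(-.013,.05,.3); print(go(-.013,.0125,.06,16)); s=robot.sense(); print(s["tool_pos"][2]+D-.052,s["contact_force"]); go(-.013,.07,.25)
robot.move_to([.38,.05,.25],O); robot.pause(.1)
s=robot.sense(); print(s["time_s"])
for k in("top","scene"): cv2.imwrite(f"pics/{k}3.png",grab_frame(k)[:,:,::-1])
cv2.imwrite("pics/H.png",np.hstack([crop(cv2.imread("pics/top3.png"),354,230,110,95,3.6),crop(cv2.imread("pics/scene3.png"),186,184,110,95,3.6)]))
E
```

```text
right [(False, [-0.1, -0.8, -0.0]), (False, [-0.3, -0.5, -0.8]), (False, [-0.2, -0.4, -0.2]), (False, [0.0, 0.3, 0.9])] True tip up over pin 0.0182 [-1.4  1.6  5.4]
t 34.3167 37.0583
far [(False, [-0.6, 0.4, 0.1]), (False, [0.0, 0.5, 0.1]), (False, [1.0, -1.5, 2.0]), (False, [-1.4, 0.0, 12.6])] True tip up over pin 0.0224 [0.4 0.9 0.2]
t 37.0583 39.7583
left [(False, [-0.7, 0.4, -0.5]), (False, [0.1, 0.5, 0.4]), (False, [0.1, 0.2, -0.7]), (False, [-0.5, -0.4, -0.0])] True tip up over pin 0.0182 [-2.2 -2.   7.3]
t 39.7583 42.4917
True
0.018137411118188083 [ 1.38245924 -0.23873436  7.57655609]
45.2083
```

View pics/H.png

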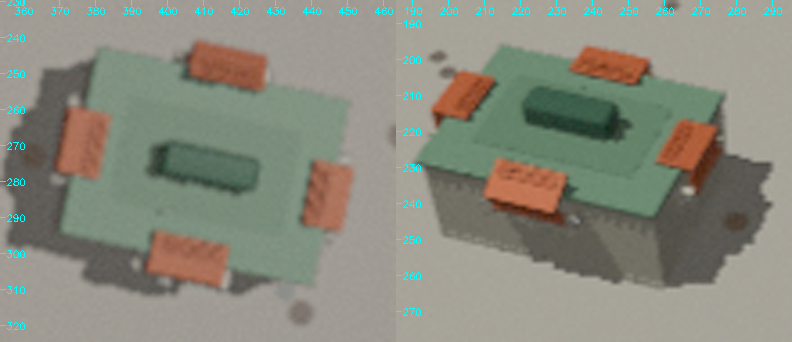

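All four clips lie over the rim. Near, left and right bottomed out at the same tip height (18.2 mm), but the far one stopped at 22.4 mm, so I'll press it again.

```bash
python3 - <<'E'
from clip import *
def press(k):
    n,r,h=S[k]; n=R.from_euler('z',yaw).apply([*n,0])[:2]
    go=lambda out,up,v,f=None: robot.line_to([*(b+n*(r+out+h)),.052+up-D],O,velocity=v,f_stop=f)
    go(-.013,.06,.3); hit=go(-.013,.0125,.06,18); s=robot.sense(); print(k,hit,round(s["tool_pos"][2]+D-.052,4),s["contact_force"].round(1),flush=True); go(-.013,.06,.25)
robot.move_to([*b,.1],O); press('far'); press('left'); press('right'); press('near')
print(robot.sense()["time_s"])
robot.line_to([*b,.16],velocity=.2); robot.move_to([.38,.05,.25],O); robot.pause(.1); s=robot.sense(); print(s["time_s"],s["dq"].round(1))
ref={k:cv2.imread(f"pics/{k}3.png") for k in("top","scene")}
for k in ref:
    f=grab_frame(k)[:,:,::-1]; h=[cv2.inRange(cv2.cvtColor(np.ascontiguousarray(x),cv2.COLOR_BGR2HSV),(0,120,60),(14,255,255)) for x in(ref[k],f)]
    a=(slice(225,330),slice(345,470)) if k=="top" else (slice(180,280),slice(180,300))
    print(k,[cv2.connectedComponentsWithStats(m[a])[2:4] for m in h][1][0].tolist(),cv2.connectedComponentsWithStats(h[0][a])[2].tolist())
E
```

```text
far True 0.0202 [-0.1  0.4 -0.4]
left True 0.0181 [-2.2 -0.5  6. ]
right True 0.0182 [-0.8  0.7  6.8]
near True 0.0181 [-2.2 -0.5  7.8]
52.5667
54.55 [-0.1  0.1 -0.3 -0.1 -0.3  0.2 -0.1]
top [[0, 0, 125, 105, 12224], [61, 19, 22, 15, 234], [25, 35, 15, 20, 218], [93, 50, 14, 19, 200], [50, 69, 23, 16, 249]] [[0, 0, 125, 105, 12252], [61, 16, 22, 14, 208], [25, 35, 15, 20, 216], [93, 50, 14, 19, 200], [49, 69, 24, 16, 249]]
scene [[0, 0, 120, 100, 11301], [54, 17, 22, 10, 149], [16, 24, 17, 13, 140], [78, 37, 17, 15, 151], [17, 38, 1, 1, 1], [31, 47, 24, 14, 209], [88, 53, 1, 1, 1], [88, 55, 2, 2, 2], [33, 60, 20, 6, 46]] [[0, 0, 120, 100, 11314], [54, 17, 22, 10, 150], [16, 24, 17, 13, 140], [76, 24, 1, 1, 1], [78, 37, 18, 16, 153], [17, 38, 1, 1, 1], [30, 48, 23, 15, 237], [88, 55, 2, 2, 2], [33, 61, 2, 1, 2]]
```

```bash
python3 - <<'E'
from clip import *
n,r,h=S['far']; n=R.from_euler('z',yaw).apply([*n,0])[:2]
go=lambda out,up,v,f=None: robot.line_to([*(b+n*(r+out+h)),.052+up-D],O,velocity=v,f_stop=f)
robot.move_to([*(b+n*(r-.015+h)),.052+.045-D],O)
for up in(.03,.0125): hit=go(-.015,up,.06,30)
s=robot.sense(); print(hit,round(s["tool_pos"][2]+D-.052,4),s["contact_force"].round(1),s["time_s"])
if s["tool_pos"][2]+D-.052>.0185:
    print(go(-.015,.0125,.04,20)); s=robot.sense(); print(round(s["tool_pos"][2]+D-.052,4),s["time_s"])
go(-.015,.08,.25); robot.pause(.1); print(robot.sense()["time_s"])
f=grab_frame("scene"); m=cv2.inRange(cv2.cvtColor(f,cv2.COLOR_RGB2HSV),(0,120,60),(14,255,255))[180:280,180:300]; print([x for x in cv2.connectedComponentsWithStats(m)[2].tolist() if x[4]>20])
E
```

```text
False 0.0175 [-3.2  0.3 18. ] 56.975
57.4917
[[0, 0, 120, 100, 11435], [54, 17, 22, 10, 151], [16, 24, 14, 13, 118], [32, 47, 21, 19, 294]]
```

```bash
python3 -c "
from station import robot, claw, grab_frame, calibration
print(robot.close_job())"
```

```text
the job is handed in; nothing more can be done
None
```

The lid is on the box and all four clips pressed down to their stops; I handed the job in at about 57.5 s, and no verdict came back. The lid's seating and the clip closure rest on the gripper's height and force readings, with no close-up picture after the last press on the far clip.

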